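# Index the rotary stage and wind the hold-down bridge home, level

## Robot

A 7-joint arm with a two-finger parallel gripper is mounted at the origin on the work surface. World frame = base frame: x ahead of the robot, y to its left, z up, the work surface at z = 0. Lengths are in m, angles in rad, forces in N, time in s.
With the tool pointing down it reaches from about 0.35 to 0.9 m from the base axis. Payload 7.2 kg.
Tool frame: the origin (TCP) lies on the centre line of the jaws, within the pads' length; the fingertips stand 8 mm ahead of it and the grasp point (between the pads) lies 11 mm behind it; z points along the fingers, y is the direction in which the jaws open and shut (so a half turn about z gives the same grasp; the last joint's range is limited). The gripper opens to 85 mm and grips with 20 to 120 N. Pads are 22 mm wide; open, the fingers measure 114 mm over their backs; the gripper's body (76 mm by 85 mm) begins 54 mm behind the grasp point. The pads swing forward as they close: fully open they stand 13 mm farther back than shut.
Start: joints at [1.254, 0.411, -0.013, 1.596, 0.006, 1.134, -0.082], TCP at [0.154, -0.606, 0.239] pointing down, gripper open.
Joint ranges: [-2.95, 2.95], [-0.29, 1.99], [-1.47, 1.44], [0.14, 2.54], [-1.03, 4.17], [0.13, 1.85], [-2.86, 2.86]. Speed limits (rad/s): [2.39, 2.39, 3.01, 3.01, 3.14, 3.14, 3.14].

## Interface

Orientations are given as a unit quaternion [w, x, y, z].
In Python, from rig import read_state, grab_frame, get_calibration, finish_job gives the robot as it stands.
- The arm moves only by the tool move_arm, never from a script. Its arguments are lists of equal length, an entry for each row: "translation": the shift along the tool's x, y, z in units of 30 mm (1.0 is 30 mm), a list of three; "rotation": the turn, a rotation vector about the tool's x, y, z in degrees, a list of three; "gripper": the gripper's target within -1 to 1 (fully open at 1, half-way at 0, shut at -1). A call has exactly 8 rows; each row shifts and turns the pose as measured when the row begins, along the tool's axes as they then stand; what a row does not reach is not made up. A row lasts 1/10 s, in which the tool goes at most 50 mm and 8.59 degrees, less where a joint would pass 70% of its speed; a pose out of reach is approached as far as the arm can. A call is refused whole if a number of a shift passes 1 or a number of a turn 8.59, either way. A call with a gripper value outside its range is refused whole. The fingers move at their own pace and stop on an object; the grip force is fixed at half the most. Time passes only in rows, so rows that do not move let the fingers close, or fill a call up. It gives the time, the measured TCP pose, the force and the opening at its end, in the units of the state.
- read_state(): the state, without advancing time (a new reading comes with each control period).
- grab_frame(name): name is "scene" or "top"; returns (picture, depth): 400x640x3 uint8, red, green, blue; 400x640 float32, m along the optical axis (not along the pixel's ray), 0 where there is no reading.
- get_calibration(name): a dict with "vfov" (degrees; the focal length in pixels is half the picture's height over the tangent of half this angle, whatever the lens; pixels are square), "cx", "cy" (the principal point, pixels), "R" (3x3) and "t" (3): a world point X has camera coordinates R X + t. Camera axes: x right, y down, z forward; pixel columns grow to the right and rows downward; lengths in m; the calibration is good to about 2 mm. A picture is of the moment at which its call begins. get_calibration takes no time and is no camera call.
- finish_job(): hands the job in, once; it reports no verdict.
The state is a dict: "time": time; "joint_pos": joint angles; "qvel": joint speeds; "joint_efforts": joint torques, N m; "tool_pos": TCP position; "orientation": TCP orientation; "contact_force": force on the tool from outside, world axes, zero at the start; "wrist_torque": the same for the moment, N m; "width": finger opening in m.
Only numpy, scipy, OpenCV 4.12 (cv2) and the standard library are available. Lean on these libraries where they do the work, as an engineer would, in place of code of your own. Each camera call takes 0.05 s, during which the arm holds its last target.

## Task

On the twin-screw press, turn the rotary stage by its spoke until the spoke points at the index bar on the base, which puts the stone under the pad. Then lower the bridge fully home onto both stop collars by turning the two screw knobs clockwise in small alternate steps, never letting one end of the bridge get more than 7 mm lower than the other. Leave the stage indexed and the other things on the bench where they are.

Things in the scene. Friction and masses are not known exactly. Their poses are not given: they have to be found in the camera images.
- press: Twin-screw press fixed to the bench, grey base plate 290 x 310 x 16 mm. Origin: at bench height on the rotary stage's axis; z up, x away from the robot (yawed up to 0.3 rad), y left. Threaded rods 10 mm thick, 160 mm high, stand at x = 0, y = +115 and -115 mm; the bridge spans them with a black nut knob on each rod. A steel T-shaped index bar lies on the base at y = 0, x = -128 to -158 mm, 22 mm high.
- knob_left (a point): Centre, half-way up, of the left (+y) black nut knob: a round fluted cylinder 40 mm across, 32 mm tall, axis upright, its foot 12 mm above the bridge's top; the rod's end stands 8 to 21 mm out of its top. Centre 132 to 135 mm above the bench at the start, 123 mm when home. It sinks 4 mm per rad of clockwise turn with its end of the bridge. Grip it across from above at any yaw; turns against 0.08 N m.
- knob_right (a point): Centre of the right (-y) knob, the same as the left one.
- screw_left (a joint): Turn of the left knob in rad, growing clockwise seen from above. Each rad lowers the knob and the left end of the bridge 4 mm. It stops at 3.2, where that end sits home on its collar; it starts between 0.3 and 1.0. Stays where it is left.
- screw_right (a joint): The same for the right knob and the right end of the bridge.
- bridge_left (a point): On the underside of the aluminium bridge (30 x 264 x 20 mm, spanning the rods along the press's y), at the left rod. 75 mm above the bench when home on the steel stop collar round that rod (28 mm across, top at 75 mm); 84 to 87 mm at the start.
- bridge_right (a point): The same at the right screw.
- bridge_mid (a point): Middle of the bridge's underside; its z axis is the bridge's own up direction and leans from vertical as one end runs lower (7 mm over the 230 mm between screws is 0.0304 rad).
- stage (a joint): Angle of the rotary stage (aluminium disc 140 mm across, 24 to 36 mm high, under the bridge), rad, growing anticlockwise from above. 0: its spoke points at the index bar, along the press's -x, and the stone is under the pad. Starts at 0.35 to 0.7 (spoke towards the press's -y side). Light friction (0.06 N m), stays where left; limits -1 and 1.
- handle_mid (a point): Centre of the upright steel handle at the end of the stage's flat spoke (spoke 14 mm wide, top 35 mm high): a pin 16 mm across, from 35 to 71 mm above the bench, 115 mm from the stage's axis; this point is 53 mm above the bench. The pin can be pushed sideways or gripped from above.
- jar_mid (a point): Bystander: jar 64 mm across, 75 mm tall, at its centre.
- mug_mid (a point): Bystander: white mug 80 mm across, 90 mm tall, at its centre.
- driver_grip (a point): Bystander: screwdriver lying right of the press, at its handle.
- brush_grip (a point): Bystander: brush lying left of the press, at its handle.
- tin_mid (a point): Bystander: round tin 48 mm across, 22 mm tall, on the back left of the press's base.
- hone_mid (a point): Bystander: honing block 25 x 70 x 16 mm on the back right of the press's base.
- parallel_mid (a point): Bystander: steel block 30 x 90 x 25 mm behind the press.

How it is judged:
On the way:
1. the spoke is turned to the index bar while both ends of the bridge are still up (value of joint stage between -0.06 and 0.06 rad and z of each of bridge_left, bridge_right in the frame of press above 0.081 m), for 0.2 s.
At the end, for the whole second after the job is handed in: The stage is at rest with its spoke within 0.06 rad of the index bar, and both ends of the bridge are within 2 mm of their stop collars (value of joint stage between -0.06 and 0.06 rad and velocity of joint stage between -0.02 and 0.02 rad/s and z of each of bridge_left, bridge_right in the frame of press below 0.077 m); the robot touches nothing.
It fails at once if one end of the bridge gets more than 7 mm lower than the other (angle between bridge_mid's own z axis and vertical above 0.0306 rad).
It fails at once if a bystander is moved more than 30 mm (distance of any of jar_mid, mug_mid, driver_grip, brush_grip, tin_mid, hone_mid, parallel_mid from where it was at the start of the episode above 0.03 m).
It also fails if it takes over 69 s, if anything falls off the work surface, if the arm or the gripper's body presses on something with over 40 N, if the wrist force passes 120 N, or if a joint passes its speed limit or range.

## Working session

There is one attempt and no reset: what is moved stays moved. The work goes in short steps, Python scripts to look and compute and a tool call to move; the robot and the scene stay as the last step left them, time stands still between calls to the robot, and variables do not carry over. Pictures are saved under pics/ and viewed, and the job is handed in when it is done.

Besides the shell and the picture viewer there is one more tool, called as name(argument=value, ...) on one line, values as JSON. move_arm: Moves the arm, as the interface text tells. Its arguments: {"type":"object","properties":{"translation":{"type":"array"},"rotation":{"type":"array"},"gripper":{"type":"array"}},"required":["translation","rotation","gripper"]}

```bash
ls; mkdir -p pics; python3 - <<'E'
from rig import *
import cv2,numpy as np
print(read_state())
for n in("scene","top"):
    c=get_calibration(n);print(n,c)
    p,d=grab_frame(n);np.savez(f'pics/{n}0.npz',p=p,d=d)
    cv2.imwrite(f'pics/{n}0.png',p[:,:,::-1])
E
```

```text
pics
{'time': 0.0, 'joint_pos': array([ 1.25381169,  0.41192706, -0.01273127,  1.5970443 ,  0.00566476,
        1.13429065, -0.08217024]), 'qvel': array([ 5.18337339e-04,  3.48869853e-04, -1.63487380e-04, -2.50307797e-04,
       -1.03619424e-03,  2.78789239e-05,  1.04304949e-03]), 'joint_efforts': array([ 4.16594939e-04, -6.00627851e+01,  6.82587605e-01, -2.99415028e+01,
        1.38633483e-02,  1.05199197e-02, -1.17549806e-05]), 'tool_pos': array([ 0.15372532, -0.60530449,  0.23843594]), 'orientation': array([-7.96064148e-04,  9.92266743e-01,  1.24121081e-01, -1.83459862e-04]), 'contact_force': array([-0.91328354,  0.11305961, -0.70442456]), 'wrist_torque': array([-0.06485092,  0.04137021, -0.04612377]), 'width': 0.08557410630298483}
scene {'vfov': 47.308597253151085, 'cx': 317.41644828451655, 'cy': 207.95059287031154, 'R': array([[-0.7412144 ,  0.67118244, -0.01073965],
       [ 0.41564027,  0.44632802, -0.79248625],
       [-0.52710945, -0.59186605, -0.60979521]]), 't': array([ 0.39451867, -0.16628343,  1.60293756])}
top {'vfov': 53.696104893778596, 'cx': 320.80157126780233, 'cy': 200.6667957935131, 'R': array([[ 0.01692931, -0.9998113 , -0.00952737],
       [-0.99178311, -0.01558338, -0.12697802],
       [ 0.12680559,  0.01159873, -0.99185977]]), 't': array([0.01002784, 0.59981388, 0.92891211])}
```

View pics/scene0.png

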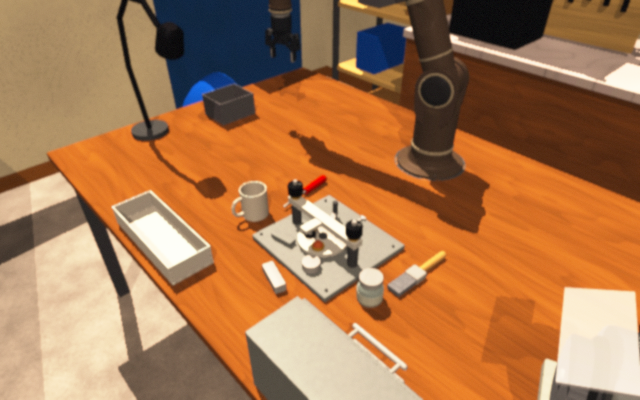

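View pics/top0.png

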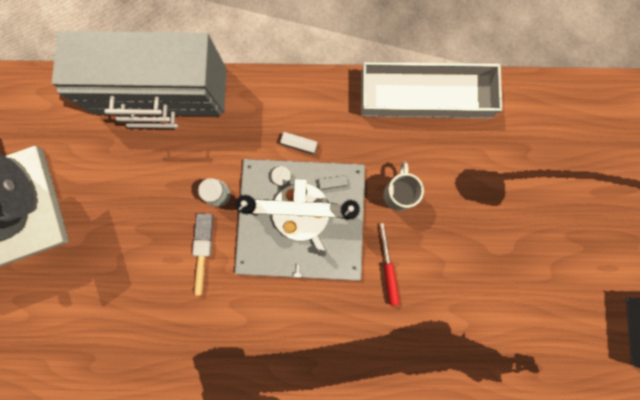

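The top view shows the left knob at about (246,204), the right knob at (349,209), the index bar at (297,270) and the spoke end at about (320,250). I'll enlarge it to see more detail.

```bash
python3 - <<'E'
import cv2,numpy as np
p=np.load('pics/top0.npz')['p'][150:290,225:375,::-1]
cv2.imwrite('pics/topc.png',cv2.resize(p,None,fx=4,fy=4,interpolation=cv2.INTER_CUBIC))
p=np.load('pics/scene0.npz')['p'][165:305,245:410,::-1]
cv2.imwrite('pics/scenec.png',cv2.resize(p,None,fx=4,fy=4,interpolation=cv2.INTER_CUBIC))
E
```

```text
(no output)
```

View pics/topc.png

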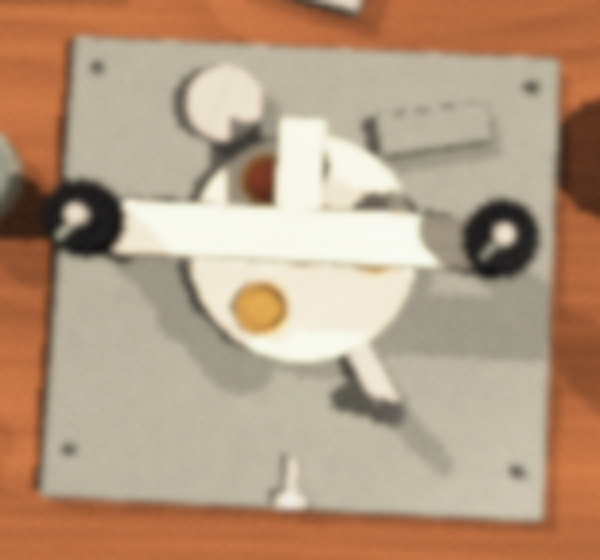

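View pics/scenec.png

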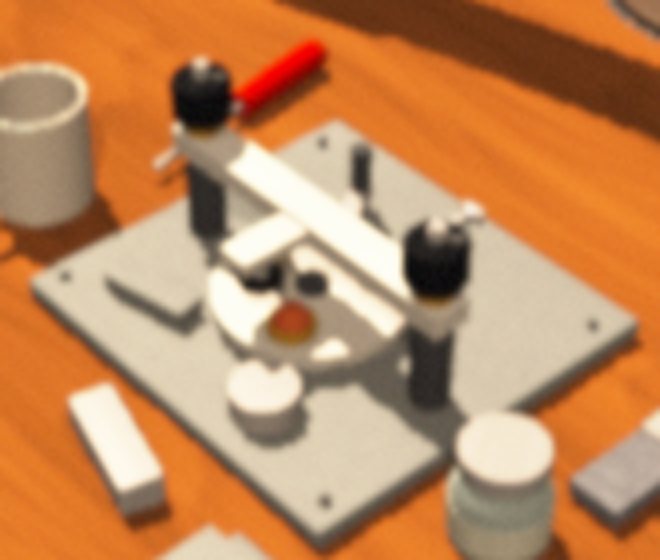

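Both knobs, the upright pin (dark, top crop ≈(375,405)), the index bar (≈(290,480)) and the base corners can be seen. The light streaks near the knobs in the scene view are the driver shaft and the index bar. Next I'll measure.

```bash
cat > h.py <<'E'
import numpy as np,cv2
from rig import *
def K(c): 
    f=200/np.tan(np.radians(c['vfov']/2)); return f
def ray(n,u,v,z):
    c=get_calibration(n);f=K(c)
    d=c['R'].T@np.array([(u-c['cx'])/f,(v-c['cy'])/f,1]);o=-c['R'].T@c['t']
    return o+d*(z-o[2])/d[2]
def proj(n,X):
    c=get_calibration(n);f=K(c);q=c['R']@np.array(X)+c['t'];return np.array([c['cx']+f*q[0]/q[2],c['cy']+f*q[1]/q[2]])
def cloud(n,d):
    c=get_calibration(n);f=K(c);v,u=np.mgrid[:400,:640]
    P=np.stack([(u-c['cx'])/f*d,(v-c['cy'])/f*d,d],-1)-c['t'];return P@c['R']
E
python3 - <<'E'
from h import *
print('cam',[-get_calibration(n)['R'].T@get_calibration(n)['t'] for n in('top','scene')])
z=np.load('pics/top0.npz');p,d=z['p'],z['d'];C=cloud('top',d)
hsv=cv2.cvtColor(p,cv2.COLOR_RGB2HSV)
H=C[...,2]
# high things near knobs
for nm,(u0,u1,v0,v1) in dict(L=(234,258,192,218),R=(337,363,196,222)).items():
    s=np.s_[v0:v1,u0:u1]; q=C[s].reshape(-1,3); m=(q[:,2]>.135)&(q[:,2]<.165)
    print(nm,m.sum(),np.median(q[m],0),(q[m].max(0)+q[m].min(0))/2,np.ptp(q[m],axis=0))
    dark=(p[s].max(2)<60).astype(np.uint8); cs,_=cv2.findContours(dark,0,2);k=max(cs,key=cv2.contourArea);print(cv2.minEnclosingCircle(k))
q=C[235:262,300:335].reshape(-1,3);uv=np.mgrid[235:262,300:335].reshape(2,-1).T
m=(q[:,2]>.045)&(q[:,2]<.09);print('pin',m.sum(),q[m].mean(0),q[m][:,2].max(),uv[m].min(0),uv[m].max(0))
# base corners from height mask
m=((H>.008)&(H<.03)).astype(np.uint8);m[:, :200]=0;m[:,400:]=0
np.set_printoptions(suppress=True,precision=4)
mm=((hsv[...,1]<90)).astype(np.uint8);mm[:150]=0;mm[290:]=0;mm[:,:228]=0;mm[:,372:]=0
cs,_=cv2.findContours(cv2.morphologyEx(mm,cv2.MORPH_OPEN,np.ones((7,7))),0,2);k=max(cs,key=cv2.contourArea);r=cv2.minAreaRect(k);b=cv2.boxPoints(r);print(r);
B=np.array([ray('top',*x,.016) for x in b]);print(B,B.mean(0),np.linalg.norm(B-np.roll(B,1,0),axis=1))
print('bar',ray('top',225+290/4,150+462/4,.022),ray('top',225+290/4,150+495/4,.022))
c=q=C[262:280,285:310].reshape(-1,3);print(np.sort(c[:,2])[-15:])
E
```

```text
cam [array([0.47692427, 0.00859887, 0.99760927]), array([1.20646055, 0.75814728, 0.84992331])]
L 297 [0.57597109 0.18325236 0.14814915] [0.57698394 0.18499475 0.14942786] [0.041688   0.04137055 0.02715541]
((9.54838752746582, 12.129032135009766), 10.838857650756836)
R 286 [ 0.56879301 -0.04466946  0.14817891] [ 0.56974892 -0.04401711  0.14988354] [0.04182998 0.04092817 0.02093011]
((12.10176944732666, 13.747787475585938), 9.215496063232422)
pin 35 [0.47351821 0.01385762 0.07007799] 0.07307197011762692 [250 319] [256 325]
((299.5799560546875, 219.3057098388672), (126.73475646972656, 115.8990707397461), 2.516875743865967)
[[ 0.4168  0.2304  0.016 ]
 [ 0.707   0.2305  0.016 ]
 [ 0.6973 -0.0913  0.016 ]
 [ 0.4089 -0.0797  0.016 ]] [0.5575 0.0725 0.016 ] [0.3102 0.2901 0.322  0.2886]
bar [0.4413 0.0742 0.022 ] [0.4215 0.0737 0.022 ]
[0.0225 0.0225 0.0225 0.0227 0.0227 0.0229 0.023  0.0231 0.0238 0.0242
 0.0243 0.0245 0.0249 0.025  0.025 ]
```

```bash
cat >> h.py <<'E'
from scipy.spatial.transform import Rotation as Rn
np.set_printoptions(suppress=True,precision=4)
def knobs(p,d):
    C=cloud('top',d);out=[]
    for a in [(.576,.184),(.569,-.0445)]:
        r=np.hypot(C[...,0]-a[0],C[...,1]-a[1]);
        m=(r<.028)&(C[...,2]>.12)&(C[...,2]<.156)&(p.max(2)<90)
        q=C[m];zt=np.median(q[q[:,2]>.135][:,2]);q=q[abs(q[:,2]-zt)<.004]
        (c,rad)=cv2.minEnclosingCircle(q[:,:2].astype(np.float32)*1000)
        out.append((np.array(c)/1000,rad,zt,q.mean(0)))
    return out
def go(x=None,y=None,z=None,yaw=None):
    s=read_state();R=Rn.from_quat(s['orientation'],scalar_first=True).as_matrix()
    t=np.array([s['tool_pos'][i] if v is None else v for i,v in enumerate((x,y,z))])
    print('t',s['time'],'pos',s['tool_pos'],'yaw',np.arctan2(R[1,0],R[0,0]),'tilt z',R[:,2],'w',s['width'],'F',s['contact_force'],'q7',s['joint_pos'][6])
    print('units',R.T@(t-s['tool_pos'])/.03)
    if yaw is not None: # rotvec about tool to get upright w/ tool x at yaw
        c,sn=np.cos(yaw),np.sin(yaw);T=np.array([[c,sn,0],[sn,-c,0],[0,0,-1.]])
        print('rot deg',np.degrees(Rn.from_matrix(R.T@T).as_rotvec()))
E
python3 - <<'E'
from h import *
z=np.load('pics/top0.npz');k=knobs(z['p'],z['d']);print(k)
L,Rr=k[0][0],k[1][0];o=(L+Rr)/2;v=L-Rr;print(np.linalg.norm(v),o,'yaw',np.arctan2(-v[0],v[1]))
ps=np.load('pics/scene0.npz')
Cs=cloud('scene',ps['d'])
for a in (L,Rr):
    m=(np.hypot(*(Cs[...,:2]-a).transpose(2,0,1))<.025)&(Cs[...,2]>.12)&(ps['p'].max(2)<90);q=Cs[m];print('scene',q[:,:2].mean(0),np.percentile(q[:,2],[5,95]))
go(.4735,.0139,.16,.25)
E
```

```text
[(array([0.5772, 0.185 ]), 21.30307388305664, np.float64(0.14796556020704751), array([0.5767, 0.1839, 0.1482])), (array([ 0.5685, -0.0442]), 19.673826217651367, np.float64(0.14814085429769142), array([ 0.5685, -0.0443,  0.148 ]))]
0.22941152511857615 [0.5728 0.0704] yaw -0.037933330570206425
scene [0.5889 0.1932] [0.1224 0.1501]
scene [ 0.58   -0.0346] [0.1223 0.1505]
t 0.1 pos [ 0.1538 -0.6054  0.2385] yaw 0.24882773514935785 tilt z [-0.0005  0.0014 -1.    ] w 0.08547257635458022 F [-0.0744 -0.2843 -0.2956] q7 -0.08220562255352093
units [ 15.4137 -17.3774   2.641 ]
rot deg [-0.0826  0.0072 -0.0672]
```

move_arm(translation=[[0.9,-1,0],[0.9,-1,0],[0.9,-1,0],[0.9,-1,0],[0.9,-1,0],[0.9,-1,0],[0.9,-1,0],[0.9,-1,0]], rotation=[[0,0,0],[0,0,0],[0,0,0],[0,0,0],[0,0,0],[0,0,0],[0,0,0],[0,0,0]], gripper=[1,1,1,1,1,1,1,1])

```text
time: 0.9
tool_pos: [0.3042, -0.3128, 0.2347]
orientation: [-0.002, 0.993, 0.119, -0.002]
contact_force: [1.0, 0.1, -0.6]
width: 0.0855
```

```bash
python3 -c "
from h import *
go(.4735,.0139,.16,.25)"
```

```text
t 0.9 pos [ 0.3042 -0.3128  0.2347] yaw 0.23878709169422632 tilt z [-0.0055  0.0039 -1.    ] w 0.08553274280767435 F [ 1.0197  0.1148 -0.5922] q7 -0.6706884250733282
units [ 8.0699 -9.2326  2.5004]
rot deg [-0.2916  0.2499 -0.6431]
```

move_arm(translation=[[0.9,-1,0],[0.9,-1,0],[0.9,-1,0],[0.9,-1,0.1],[0.9,-1,0.1],[0.9,-1,0.2],[0.9,-1,0.3],[0.9,-1,0.3]], rotation=[[-0.3,0.2,-0.6],[0,0,0],[0,0,0],[0,0,0],[0,0,0],[0,0,0],[0,0,0],[0,0,0]], gripper=[1,1,1,1,1,1,1,1])

```text
time: 1.7
tool_pos: [0.4581, -0.0146, 0.2044]
orientation: [0.001, 0.992, 0.124, 0.001]
contact_force: [0.8, -1.8, 0.6]
width: 0.0853
```

```bash
python3 -c "
from h import *
go(.4735,.0139,.1,.25)"
```

```text
t 1.7 pos [ 0.4581 -0.0146  0.2044] yaw 0.24784246570787458 tilt z [ 0.0022 -0.0027 -1.    ] w 0.08531212514490102 F [ 0.8131 -1.7503  0.6436] q7 -1.5229989781775268
units [ 0.7246 -0.8056  3.4797]
rot deg [ 0.1816 -0.081  -0.1237]
```

move_arm(translation=[[0.3,-0.3,0.3],[0.3,-0.3,0.6],[0.1,-0.1,0.7],[0,0,0.7],[0,0,0.6],[0,0,0.4],[0,0,0.1],[0,0,0]], rotation=[[0.2,0,0],[0,0,0],[0,0,0],[0,0,0],[0,0,0],[0,0,0],[0,0,0],[0,0,0]], gripper=[1,1,1,1,1,1,1,1])

```text
time: 2.5
tool_pos: [0.4747, 0.0204, 0.0968]
orientation: [-0.002, 0.992, 0.129, -0.0]
contact_force: [-0.0, -0.1, -0.2]
width: 0.0853
```

```bash
python3 -c "
from h import *
go(.4735,.0139,.05,.25)
p,d=grab_frame('scene');cv2.imwrite('pics/s1.png',cv2.resize(p[165:305,245:410,::-1],None,fx=4,fy=4))
"
```

```text
t 2.5 pos [0.4747 0.0204 0.0968] yaw 0.25899824123337584 tilt z [-0.0009  0.0048 -1.    ] w 0.08525508137250902 F [-0.0084 -0.1326 -0.1844] q7 -1.705527840114309
units [-0.0956  0.2069  1.5585]
rot deg [-0.2813 -0.0171  0.5156]
```

View pics/s1.png

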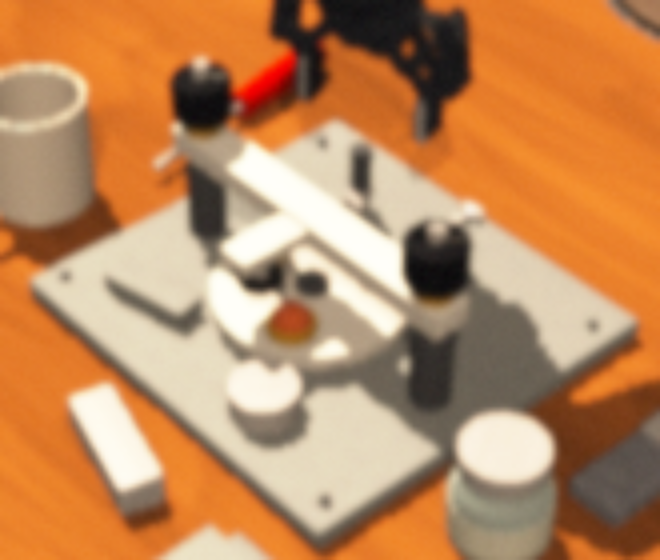

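The jaws are above the pin (crop (360,170)), with a finger on either side. I'll go down and grip.

move_arm(translation=[[0,0.2,0.3],[0,0,0.5],[0,0,0.5],[0,0,0.2],[0,0,0],[0,0,0],[0,0,0],[0,0,0]], rotation=[[-0.3,0,0.5],[0,0,0],[0,0,0],[0,0,0],[0,0,0],[0,0,0],[0,0,0],[0,0,0]], gripper=[1,1,1,0,-0.7,-0.8,-0.8,-0.8])

```text
time: 3.35
tool_pos: [0.4808, 0.0119, 0.0542]
orientation: [0.002, 0.992, 0.122, 0.005]
contact_force: [-1.7, 0.1, 2.0]
width: 0.0139
```

```bash
python3 -c "
from h import *
go(.4578,.074,.05,.25)"
```

```text
t 3.35 pos [0.4808 0.0119 0.0542] yaw 0.2452730646231426 tilt z [ 0.0105 -0.0027 -0.9999] w 0.013924916706622359 F [-1.7201  0.0837  1.9854] q7 -1.7660236498828719
units [-0.2414 -2.1935  0.1268]
rot deg [ 0.298  -0.543  -0.2722]
```

```bash
python3 -c "
from h import *
p,d=grab_frame('scene');cv2.imwrite('pics/s2.png',cv2.resize(p[165:305,245:410,::-1],None,fx=4,fy=4))
p,d=grab_frame('top');cv2.imwrite('pics/t2.png',cv2.resize(p[150:290,225:375,::-1],None,fx=4,fy=4))
go(.4578,.074,.05,.25)"
```

```text
t 3.45 pos [0.4808 0.0119 0.0542] yaw 0.2453622122959967 tilt z [ 0.0105 -0.0028 -0.9999] w 0.01389112946941859 F [-0.5113  0.0838  4.6053] q7 -1.7660522116222248
units [-0.241  -2.1938  0.1267]
rot deg [ 0.303  -0.5429 -0.2672]
```

View pics/s2.png

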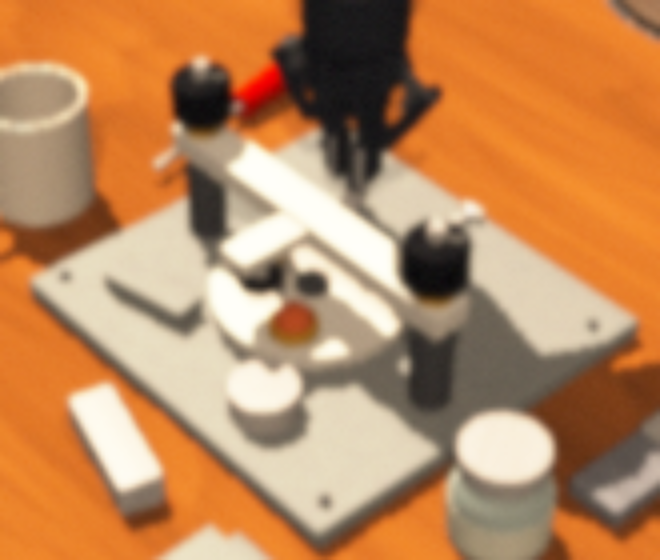

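View pics/t2.png

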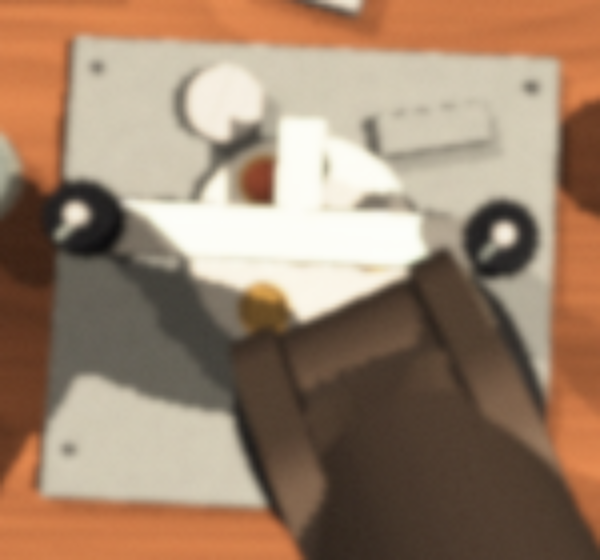

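The opening is steady at 13.9 mm, so something is held in the jaws (pin at scene crop ≈(355,185)). I'll swing it along the arc.

move_arm(translation=[[-0.06,-0.3,0],[-0.06,-0.3,0],[-0.02,-0.3,0],[0,-0.3,0],[0.02,-0.3,0],[0.05,-0.3,0],[0,0,0],[0,0,0]], rotation=[[0,0,0],[0,0,0],[0,0,0],[0,0,0],[0,0,0],[0,0,0],[0,0,0],[0,0,0]], gripper=[-0.8,-0.8,-0.8,-0.8,-0.8,-0.8,-0.8,-0.8])

```text
time: 4.25
tool_pos: [0.4609, 0.0635, 0.0542]
orientation: [0.005, 0.993, 0.119, 0.002]
contact_force: [0.5, -3.4, -0.8]
width: 0.014
```

```bash
python3 -c "
from h import *
p,d=grab_frame('scene');cv2.imwrite('pics/s3.png',cv2.resize(p[165:305,245:410,::-1],None,fx=4,fy=4))
p,d=grab_frame('top');cv2.imwrite('pics/t3.png',cv2.resize(p[150:290,225:375,::-1],None,fx=4,fy=4))
go(.4578,.074,.05,.25)"
```

```text
t 4.35 pos [0.4609 0.0634 0.0542] yaw 0.23815562048576439 tilt z [ 0.0046 -0.0093 -0.9999] w 0.014043587327369883 F [ 0.6514 -1.902   1.1213] q7 -1.8984177421053363
units [-0.0164 -0.3695  0.1349]
rot deg [ 0.5808 -0.1243 -0.6793]
```

View pics/s3.png

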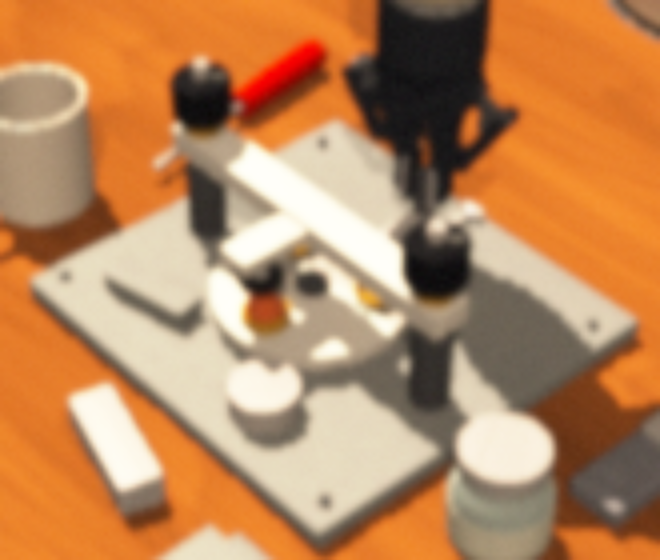

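View pics/t3.png

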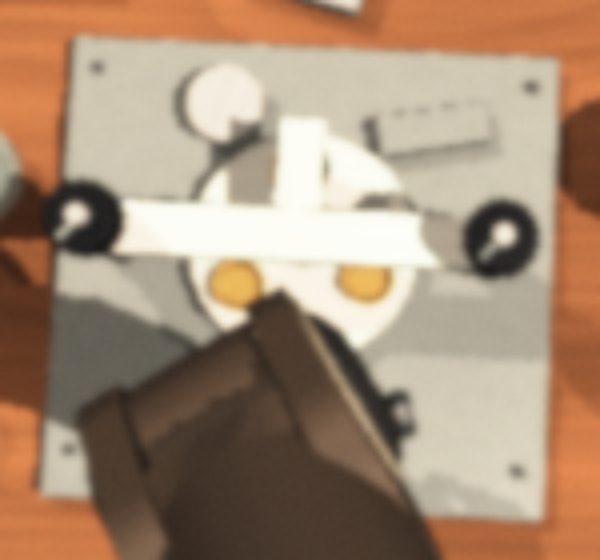

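The stage is turning: the discs on its face have rotated clockwise in the top crop. About 10 mm is left.

move_arm(translation=[[0,-0.2,0],[0.02,-0.2,0],[0.02,-0.05,0],[0,0,0],[0,0,0],[0,0,0],[0,0,0],[0,0,0]], rotation=[[0,0,0],[0,0,0],[0,0,0],[0,0,0],[0,0,0],[0,0,0],[0,0,0],[0,0,0]], gripper=[-0.8,-0.8,-0.8,-0.8,-0.8,-0.8,-0.8,-0.8])

```text
time: 5.15
tool_pos: [0.4599, 0.0769, 0.0542]
orientation: [0.005, 0.993, 0.118, 0.003]
contact_force: [1.8, -1.9, 0.4]
width: 0.014
```

```bash
python3 -c "
from h import *
go(.4578,.074,.05,.25)"
```

```text
t 5.15 pos [0.4599 0.0769 0.0542] yaw 0.23576333393827203 tilt z [ 0.0063 -0.0089 -0.9999] w 0.013967650367268847 F [ 1.7915 -1.88    0.3541] q7 -1.9308113276788261
units [-0.0928  0.0765  0.14  ]
rot deg [ 0.5806 -0.2269 -0.8169]
```

Release and rise, then look.

move_arm(translation=[[0,0,0],[0,0,0],[0,0,0],[0,0,-0.3],[0,0,-0.8],[0,0,-1],[0,0,-1],[0,0,-1]], rotation=[[0,0,0],[0,0,0],[0,0,0],[0,0,0],[0,0,0],[0,0,0],[0,0,0],[0,0,0]], gripper=[0.2,0.2,0.2,0.2,0.2,0.5,1,1])

```text
time: 5.95
tool_pos: [0.4554, 0.0805, 0.1796]
orientation: [0.003, 0.993, 0.121, -0.002]
contact_force: [0.6, -0.2, -0.6]
width: 0.0855
```

```bash
python3 -c "
from h import *
p,d=grab_frame('scene');cv2.imwrite('pics/s4.png',cv2.resize(p[165:305,245:410,::-1],None,fx=4,fy=4))
np.savez('pics/scene4.npz',p=p,d=d)
p,d=grab_frame('top');cv2.imwrite('pics/t4.png',cv2.resize(p[150:290,225:375,::-1],None,fx=4,fy=4))
np.savez('pics/top4.npz',p=p,d=d)
go(.5685,-.0442,.2,.25)"
```

```text
t 6.05 pos [0.458  0.0813 0.1823] yaw 0.24322638285890502 tilt z [ 0.0048 -0.0062 -1.    ] w 0.085327709713053 F [-0.5212  0.1558 -0.0008] q7 -1.7748458390171924
units [ 2.5694  4.9497 -0.5466]
rot deg [ 0.4097 -0.1832 -0.3888]
```

View pics/s4.png

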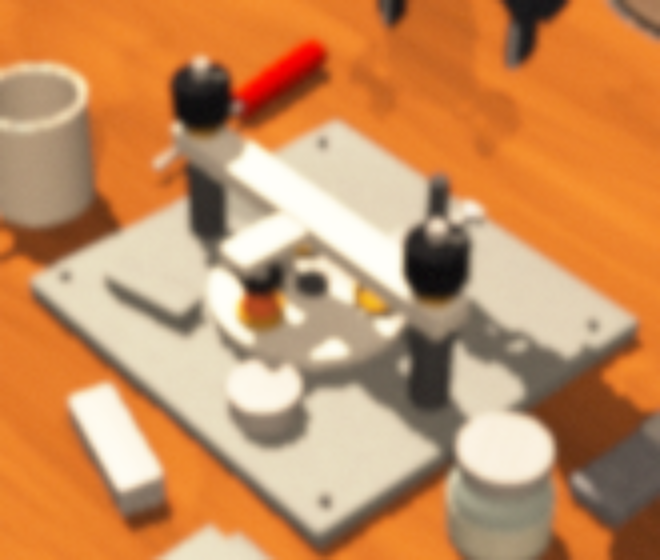

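View pics/t4.png

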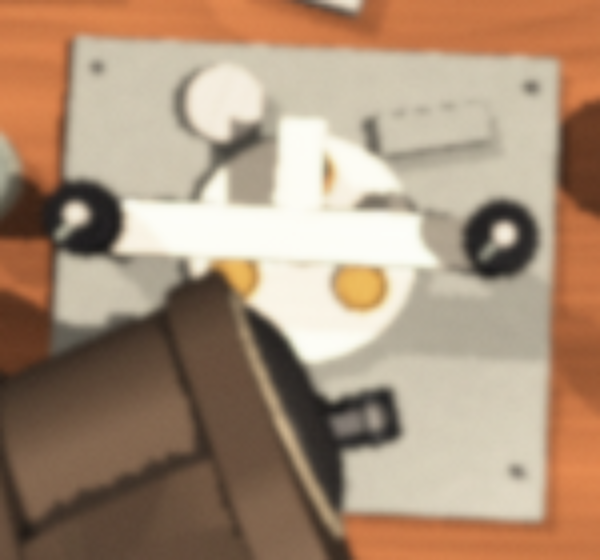

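```bash
python3 -c "
from h import *
for a in [(361,150),(439,180)]:
  print(ray('scene',245+a[0]/4-.4,165+a[1]/4-.4,.071))
for f in('scene0','scene4'):
  z=np.load('pics/'+f+'.npz');p,C=z['p'],cloud('scene',z['d'])
  m=(C[...,0]>.43)&(C[...,0]<.5)&(C[...,1]>-.01)&(C[...,1]<.11)&(C[...,2]>.045)&(C[...,2]<.08);print(f,m.sum(),C[m].mean(0),np.argwhere(m).mean(0),C[m][:,2].max())
"
```

```text
[0.4786 0.0157 0.071 ]
[0.463  0.0777 0.071 ]
scene0 50 [0.4781 0.0158 0.0607] [204.92 334.96] 0.07557569422911287
scene4 55 [0.4632 0.0782 0.0608] [212.5818 354.2909] 0.0735622056538179
```

The pin is at about (.458,.076) after correcting for the view bias; the index line is at y≈.074, so the error is about 0.02 rad, within tolerance. Next I'll turn the wrist anticlockwise and raise it for the right knob.

move_arm(translation=[[0,0,-0.3],[0,0,-0.3],[0,0,-0.2],[0,0,0],[0,0,0],[0,0,0],[0,0,0],[0,0,0]], rotation=[[0,0,-8.5],[0,0,-8.5],[0,0,-8.5],[0,0,-8.5],[0,0,-8.5],[0,0,-8.5],[0,0,-8.5],[0,0,-8.5]], gripper=[1,1,1,1,1,1,1,1])

```text
time: 6.85
tool_pos: [0.4562, 0.0826, 0.2094]
orientation: [0.005, 0.749, 0.662, 0.0]
contact_force: [-0.7, -0.5, -0.4]
width: 0.0852
```

```bash
python3 -c "
from h import *
go(.5685,-.0442,.2,1.4)"
```

```text
t 6.85 pos [0.4562 0.0826 0.2094] yaw 1.4474316881514049 tilt z [ 0.0075 -0.007  -0.9999] w 0.08521923058767235 F [-0.7254 -0.5437 -0.4344] q7 -0.6100272816314697
units [-3.731   4.2331  0.3713]
rot deg [0.4827 0.3348 2.719 ]
```

move_arm(translation=[[-0.6,0.7,0],[-0.6,0.7,0],[-0.6,0.7,0],[-0.6,0.7,0],[-0.6,0.7,0],[-0.5,0.5,0],[-0.2,0.2,0],[0,0,0]], rotation=[[0.5,0.3,0],[0,0,0],[0,0,0],[0,0,0],[0,0,0],[0,0,0],[0,0,0],[0,0,0]], gripper=[1,1,1,1,1,1,1,1])

```text
time: 7.65
tool_pos: [0.57, -0.0449, 0.209]
orientation: [-0.001, 0.745, 0.667, -0.001]
contact_force: [-0.2, 0.2, 0.1]
width: 0.0855
```

```bash
python3 -c "
from h import *
p,d=grab_frame('top');np.savez('pics/top5.npz',p=p,d=d)
cv2.imwrite('pics/t5.png',cv2.resize(p[150:290,225:375,::-1],None,fx=4,fy=4))
go(.5685,-.0442,.132,1.4)"
```

```text
t 7.7 pos [ 0.5695 -0.0443  0.2091] yaw 1.4602391056059245 tilt z [-0.0033  0.0001 -1.    ] w 0.08502276624317215 F [ 0.2144 -0.3928  0.663 ] q7 -0.37014974347513313
units [-0.0014 -0.0251  2.5695]
rot deg [-0.1901  0.0199  3.4514]
```

View pics/t5.png

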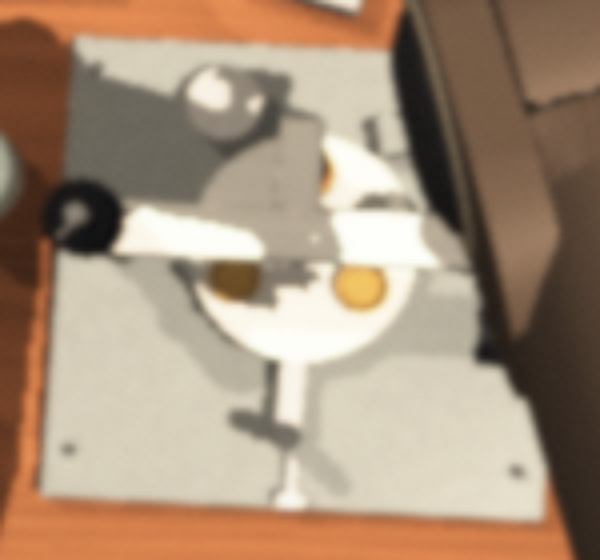

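The spoke (crop (293,400)) lines up with the index bar (290,470). A quick numeric check, then down onto the knob. I want the grasp point at about 0.141, so TCP z ≈ 0.130.

```bash
python3 -c "
from h import *
z=np.load('pics/top5.npz');p,C=z['p'],cloud('top',z['d'])
m=(C[...,0]>.43)&(C[...,0]<.49)&(C[...,1]>.03)&(C[...,1]<.11)&(C[...,2]>.045)&(C[...,2]<.08);q=C[m].mean(0);print(m.sum(),q)
a=q[:2]-[.5727,.0702];print('stage',-(np.arctan2(-a[1],-a[0])- -0.035) )
print([ray('top',225+u/4,150+v/4,.035) for u,v in((291,370),(291,410))])
"
```

```text
38 [0.4587 0.0767 0.0695]
stage 0.021659209841605423
[array([0.4969, 0.074 , 0.035 ]), array([0.4728, 0.0734, 0.035 ])]
```

move_arm(translation=[[0,0,0.3],[0,0,0.6],[0,0,0.6],[0,0,0.6],[0,0,0.4],[0,0,0.1],[0,0,0],[0,0,0]], rotation=[[-0.2,0,0],[0,0,0],[0,0,0],[0,0,0],[0,0,0],[0,0,0],[0,0,0],[0,0,0]], gripper=[1,1,1,1,1,1,1,1])

```text
time: 8.5
tool_pos: [0.5654, -0.0359, 0.1281]
orientation: [-0.0, 0.741, 0.671, 0.001]
contact_force: [-0.1, 0.3, -0.3]
width: 0.0854
```

```bash
python3 -c "
from h import *
go(.5685,-.0442,.13,1.46)"
```

```text
t 8.5 pos [ 0.5654 -0.0359  0.1281] yaw 1.471050003589413 tilt z [ 0.0011  0.0012 -1.    ] w 0.08537222122702533 F [-0.1301  0.3418 -0.3093] q7 -0.43700951466668125
units [-0.2655  0.1319 -0.0623]
rot deg [ 0.0558 -0.0753  0.6331]
```

move_arm(translation=[[-0.2,0.1,0],[-0.1,0,0],[0,0,0],[0,0,0],[0,0,0],[0,0,0],[0,0,0],[0,0,0]], rotation=[[0,0,0],[0,0,0],[0,0,0],[0,0,0],[0,0,0],[0,0,0],[0,0,0],[0,0,0]], gripper=[1,1,0.5,0,-0.3,-0.5,-0.5,-0.5])

```text
time: 9.3
tool_pos: [0.5695, -0.0466, 0.1309]
orientation: [0.002, 0.742, 0.671, 0.002]
contact_force: [0.8, -0.9, 0.3]
width: 0.0382
```

```bash
python3 -c "
from h import *
go(.5685,-.0442,.13,1.46);print(read_state()['wrist_torque'])"
```

```text
t 9.3 pos [ 0.5695 -0.0466  0.1309] yaw 1.4700506043087491 tilt z [ 0.0061  0.0002 -1.    ] w 0.03821207175938022 F [ 0.8434 -0.9384  0.2684] q7 -0.41801752918563767
units [ 0.0777 -0.0411  0.0291]
rot deg [ 0.345  -0.0466  0.5757]
[-0.0858 -0.0363  0.0996]
```

move_arm(translation=[[0,0,0.02],[0,0,0.02],[0,0,0.02],[0,0,0.02],[0,0,0.02],[0,0,0.02],[0,0,0.02],[0,0,0]], rotation=[[0,0,8],[0,0,8],[0,0,8],[0,0,8],[0,0,8],[0,0,8],[0,0,8],[0,0,0]], gripper=[-0.5,-0.5,-0.5,-0.5,-0.5,-0.5,-0.5,-0.5])

```text
time: 10.1
tool_pos: [0.5688, -0.0464, 0.1272]
orientation: [0.0, 0.974, 0.225, 0.002]
contact_force: [-0.0, -1.6, 2.4]
width: 0.0382
```

```bash
python3 -c "
from h import *
go(.5685,-.0442,.18,1.46);print(read_state()['wrist_torque'])"
```

```text
t 10.1 pos [ 0.5688 -0.0464  0.1272] yaw 0.4538424602072042 tilt z [ 0.0045  0.0008 -1.    ] w 0.03821719238399128 F [-0.0232 -1.6098  2.4148] q7 -1.3100274876020155
units [ 0.0296 -0.0692 -1.7592]
rot deg [  0.1921  -0.1933 -57.6486]
[ 0.2786  0.1767 -0.0521]
```

Turned 1.02 rad and sank with it. Next I'll release, rise and cross to the left knob while turning back.

move_arm(translation=[[0,0,0],[0,0,0],[0,0,-0.2],[0,0,-0.6],[0,0,-0.7],[0,0,-0.6],[0,0,-0.3],[0,0,0]], rotation=[[0,0,0],[0,0,0],[0,0,0],[0,0,-8],[0,0,-8.5],[0,0,-8.5],[0,0,-8.5],[0,0,-8.5]], gripper=[0.5,1,1,1,1,1,1,1])

```text
time: 10.9
tool_pos: [0.5676, -0.0455, 0.2025]
orientation: [0.0, 0.822, 0.569, 0.001]
contact_force: [0.7, 0.0, -0.4]
width: 0.0854
```

```bash
python3 -c "
from h import *
p,d=grab_frame('scene');np.savez('pics/scene6.npz',p=p,d=d)
cv2.imwrite('pics/s6.png',cv2.resize(p[165:305,245:410,::-1],None,fx=4,fy=4))
go(.5768,.184,.19,1.46)"
```

```text
t 10.95 pos [ 0.5675 -0.0455  0.2021] yaw 1.2201729188044992 tilt z [ 0.0016  0.0008 -1.    ] w 0.0857364371668184 F [ 0.5106 -0.1981 -0.3124] q7 -0.5769802325267991
units [ 7.292  -2.3362  0.4086]
rot deg [  0.0779  -0.0658 -13.7411]
```

View pics/s6.png

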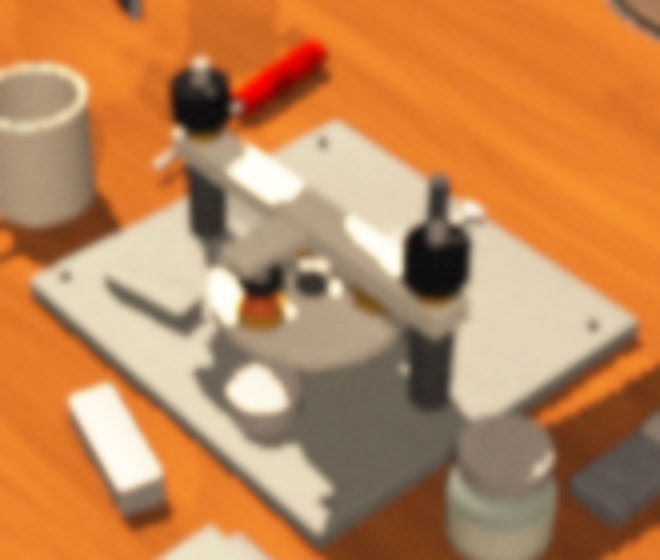

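The right knob has visibly sunk (crop (200,98)). On to the left knob.

move_arm(translation=[[1,-0.3,0],[1,-0.3,0],[1,-0.35,0],[1,-0.35,0],[1,-0.35,0],[1,-0.35,0],[1,-0.3,0],[0.3,-0.1,0]], rotation=[[0,0,0],[0,0,0],[0,0,0],[0,0,0],[0,0,0],[0,0,0],[0,0,0],[0,0,0]], gripper=[1,1,1,1,1,1,1,1])

```text
time: 11.75
tool_pos: [0.5766, 0.1882, 0.2018]
orientation: [-0.0, 0.826, 0.564, -0.0]
contact_force: [-0.9, 0.7, -0.2]
width: 0.0851
```

```bash
python3 -c "
from h import *
go(.5768,.184,.131,1.22)"
```

```text
t 11.75 pos [0.5766 0.1882 0.2018] yaw 1.1977977438998386 tilt z [-0.0007 -0.0001 -1.    ] w 0.08514217960057052 F [-0.8825  0.6865 -0.1914] q7 -1.0208879927790893
units [-0.1267  0.0575  2.3609]
rot deg [-0.0373  0.02   -1.2721]
```

move_arm(translation=[[-0.1,0.05,0.2],[0,0,0.5],[0,0,0.5],[0,0,0.5],[0,0,0.3],[0,0,0.2],[0,0,0],[0,0,0]], rotation=[[0,0,0],[0,0,0],[0,0,0],[0,0,0],[0,0,0],[0,0,0],[0,0,0],[0,0,0]], gripper=[1,1,1,1,1,1,1,1])

```text
time: 12.55
tool_pos: [0.576, 0.1766, 0.127]
orientation: [0.0, 0.829, 0.56, -0.004]
contact_force: [-0.4, 0.1, -0.3]
width: 0.0858
```

```bash
python3 -c "
from h import *
go(.5768,.184,.131,1.22)"
```

```text
t 12.55 pos [0.576  0.1766 0.127 ] yaw 1.187922130971654 tilt z [-0.0059 -0.0051 -1.    ] w 0.08584312650391696 F [-0.449   0.1459 -0.3213] q7 -1.0604964689120826
units [ 0.2388 -0.069  -0.1363]
rot deg [-0.2132  0.3955 -1.8386]
```

move_arm(translation=[[0.2,-0.05,-0.1],[0.05,0,0],[0,0,0],[0,0,0],[0,0,0],[0,0,0],[0,0,0],[0,0,0]], rotation=[[-0.2,0.4,0],[0,0,0],[0,0,0],[0,0,0],[0,0,0],[0,0,0],[0,0,0],[0,0,0]], gripper=[1,1,0.5,0,-0.3,-0.5,-0.5,-0.5])

```text
time: 13.35
tool_pos: [0.5783, 0.1859, 0.133]
orientation: [0.0, 0.829, 0.56, 0.002]
contact_force: [-0.7, 0.6, 0.3]
width: 0.038
```

```bash
python3 -c "
from h import *
go(.5768,.184,.131,1.22)"
```

```text
t 13.35 pos [0.5783 0.1859 0.133 ] yaw 1.1885909495887348 tilt z [ 0.0039  0.0016 -1.    ] w 0.0380352728527365 F [-0.6623  0.6191  0.2642] q7 -1.0685684218281168
units [-0.0782 -0.0226  0.0665]
rot deg [ 0.178  -0.1668 -1.7999]
```

move_arm(translation=[[0,0,0.02],[0,0,0.02],[0,0,0.02],[0,0,0.02],[0,0,0.02],[0,0,0.02],[0,0,0.02],[0,0,0.02]], rotation=[[0,0,8.5],[0,0,8.5],[0,0,8.5],[0,0,8.5],[0,0,8.5],[0,0,8.5],[0,0,8.5],[0,0,8.5]], gripper=[-0.5,-0.5,-0.5,-0.5,-0.5,-0.5,-0.5,-0.5])

```text
time: 14.15
tool_pos: [0.5789, 0.1847, 0.1282]
orientation: [-0.001, 1.0, -0.008, 0.002]
contact_force: [-0.8, 0.2, 1.2]
width: 0.0381
```

```bash
python3 -c "
from h import *
go(.5768,.184,.131,1.22)"
```

```text
t 14.15 pos [0.5789 0.1847 0.1282] yaw -0.01511736311960838 tilt z [ 0.0043  0.0011 -1.    ] w 0.038132283609744314 F [-0.8355  0.1794  1.2051] q7 -2.123617392820867
units [-0.0698  0.0248 -0.0936]
rot deg [  0.0965  -0.2536 -70.7668]
```

move_arm(translation=[[0,0,0],[0,0,0],[0,0,-0.2],[0,0,-0.6],[0,0,-0.7],[0,0,-0.6],[0,0,-0.3],[0,0,0]], rotation=[[0,0,0],[0,0,0],[0,0,0],[0,0,-8.5],[0,0,-8.5],[0,0,-8.5],[0,0,-8.5],[0,0,-8.5]], gripper=[0.5,1,1,1,1,1,1,1])

```text
time: 14.95
tool_pos: [0.5791, 0.1848, 0.2048]
orientation: [0.001, 0.931, 0.364, 0.003]
contact_force: [0.4, 0.6, -0.4]
width: 0.0857
```

```bash
cat >>h.py <<'E'
def kz(name='scene',p=None,d=None):
    C=cloud(name,d);o=[]
    for a in ((.577,.184),(.569,-.0455)):
        r=np.hypot(C[...,0]-a[0],C[...,1]-a[1])
        m=(r<.016)&(r>.007)&(C[...,2]>.12)&(C[...,2]<.155);o.append((m.sum(),np.median(C[m][:,2]) if m.any() else None))
    # bridge top along its length
    y=np.array([.577,.184])-[.569,-.0455];L=np.linalg.norm(y);y/=L;x=np.array([y[1],-y[0]])
    q=C[...,:2]-np.array([.573,.06925]);s=q@y;t=q@x
    m=(abs(t)<.012)&(abs(s)<.085)&(C[...,2]>.085)&(C[...,2]<.115)
    f=np.polyfit(s[m],C[m][:,2],1) if m.sum()>20 else None
    print(name,'knob tops L,R',o,'bridge top',m.sum(),f)
E
python3 -c "
from h import *
for n in('top0','scene0'):
  z=np.load('pics/'+n+'.npz');kz(n[:-1],z['p'],z['d'])
z=np.load('pics/scene6.npz');kz('scene',z['p'],z['d'])
p,d=grab_frame('scene');kz('scene',p,d)
cv2.imwrite('pics/s7.png',cv2.resize(p[165:305,245:410,::-1],None,fx=4,fy=4))
go(.569,-.046,.19,1.2)"
```

```text
top knob tops L,R [(np.int64(135), np.float64(0.14821114591575055)), (np.int64(137), np.float64(0.14817993795155357))] bridge top 778 [0.0011 0.1043]
scene knob tops L,R [(np.int64(62), np.float64(0.14935664594372075)), (np.int64(43), np.float64(0.14901718118187607))] bridge top 355 [-0.0013  0.1048]
scene knob tops L,R [(np.int64(58), np.float64(0.1487892047547893)), (np.int64(37), np.float64(0.1451703077956285))] bridge top 351 [0.0152 0.1027]
scene knob tops L,R [(np.int64(61), np.float64(0.14429162086319283)), (np.int64(41), np.float64(0.144721966902638))] bridge top 347 [-0.0007  0.1003]
t 15.0 pos [0.579  0.1847 0.2043] yaw 0.7539046132425533 tilt z [ 0.0053  0.0001 -1.    ] w 0.085067335753814 F [0.9138 0.2016 0.2569] q7 -1.402354558323195
units [-5.5081  5.3745  0.4747]
rot deg [  0.2502  -0.1784 -25.5597]
```

View pics/s7.png

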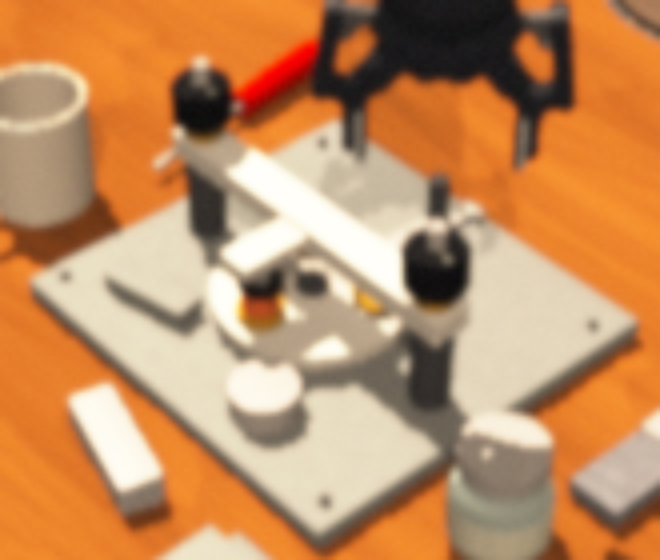

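Both ends are level to within about 0.3 mm and sank 4.5 mm. Now right again.

move_arm(translation=[[-0.8,0.75,0],[-0.8,0.75,0],[-0.8,0.8,0],[-0.8,0.8,0],[-0.8,0.8,0],[-0.8,0.8,0],[-0.5,0.5,0],[-0.1,0.1,0]], rotation=[[0.2,-0.2,0],[0,0,0],[0,0,0],[0,0,0],[0,0,0],[0,0,0],[0,0,0],[0,0,0]], gripper=[1,1,1,1,1,1,1,1])

```text
time: 15.8
tool_pos: [0.5695, -0.0494, 0.2054]
orientation: [-0.001, 0.931, 0.366, 0.002]
contact_force: [-0.4, -0.1, -0.0]
width: 0.0853
```

```bash
python3 -c "
from h import *
go(.569,-.046,.128,1.2)"
```

```text
t 15.8 pos [ 0.5695 -0.0494  0.2054] yaw 0.7498811446450024 tilt z [ 0.0022  0.0029 -1.    ] w 0.08528859555420813 F [-0.3607 -0.098  -0.0422] q7 -0.9770563928252817
units [ 0.0552 -0.091   2.5809]
rot deg [  0.0116  -0.213  -25.7898]
```

move_arm(translation=[[0.05,-0.1,0.2],[0,0,0.5],[0,0,0.5],[0,0,0.5],[0,0,0.4],[0,0,0.2],[0,0,0.1],[0,0,0]], rotation=[[0,-0.2,0],[0,0,-8],[0,0,-8],[0,0,-8],[0,0,0],[0,0,0],[0,0,0],[0,0,0]], gripper=[1,1,1,1,1,1,1,1])

```text
time: 16.6
tool_pos: [0.569, -0.0338, 0.1303]
orientation: [-0.002, 0.831, 0.557, 0.002]
contact_force: [-0.1, -0.3, 0.5]
width: 0.0852
```

```bash
python3 -c "
from h import *
go(.569,-.046,.128,1.2)"
```

```text
t 16.6 pos [ 0.569  -0.0338  0.1303] yaw 1.1813594512443695 tilt z [ 0.0008  0.0056 -1.    ] w 0.08517399632164319 F [-0.0603 -0.3236  0.5247] q7 -0.6583402524891392
units [-0.3775  0.1545  0.0738]
rot deg [-0.0753 -0.3178 -1.0678]
```

move_arm(translation=[[-0.25,0.1,0.05],[-0.1,0.05,0],[0,0,0],[0,0,0],[0,0,0],[0,0,0],[0,0,0],[0,0,0]], rotation=[[0,-0.3,0],[0,0,0],[0,0,0],[0,0,0],[0,0,0],[0,0,0],[0,0,0],[0,0,0]], gripper=[1,1,0.6,0,-0.3,-0.5,-0.5,-0.5])

```text
time: 17.4
tool_pos: [0.5705, -0.0466, 0.131]
orientation: [0.001, 0.832, 0.555, 0.001]
contact_force: [0.0, 0.4, 0.4]
width: 0.0382
```

```bash
python3 -c "
from h import *
go(.569,-.046,.128,1.2)"
```

```text
t 17.4 pos [ 0.5705 -0.0466  0.131 ] yaw 1.1772161473132914 tilt z [ 0.0024 -0.0007 -1.    ] w 0.03823163845912639 F [0.0001 0.3893 0.4496] q7 -0.645317222286168
units [-0.0007 -0.0544  0.1009]
rot deg [ 0.1405 -0.0116 -1.3054]
```

move_arm(translation=[[0,0,0.02],[0,0,0.02],[0,0,0.02],[0,0,0.02],[0,0,0.02],[0,0,0.02],[0,0,0.02],[0,0,0.02]], rotation=[[0,0,8.5],[0,0,8.5],[0,0,8.5],[0,0,8.5],[0,0,8.5],[0,0,8.5],[0,0,8.5],[0,0,8.5]], gripper=[-0.5,-0.5,-0.5,-0.5,-0.5,-0.5,-0.5,-0.5])

```text
time: 18.2
tool_pos: [0.5697, -0.0457, 0.1268]
orientation: [-0.001, 1.0, -0.013, 0.0]
contact_force: [-1.0, -0.4, 2.2]
width: 0.0378
```

```bash
python3 -c "
from h import *
s=read_state();print(s['wrist_torque'])
p,d=grab_frame('scene');kz('scene',p,d)
go(.569,-.046,.128,1.2)"
```

```text
[0.6092 0.2466 0.0808]
scene knob tops L,R [(np.int64(61), np.float64(0.1440092421863035)), (np.int64(25), np.float64(0.1408572043173155))] bridge top 351 [0.0182 0.0978]
t 18.25 pos [ 0.5698 -0.0457  0.1268] yaw -0.035366211033393075 tilt z [ 0.0011  0.0012 -1.    ] w 0.037802532213484716 F [-0.7442  0.2892  3.6194] q7 -1.714283583790608
units [-0.0263  0.0108 -0.0385]
rot deg [ -0.0234  -0.096  -70.7812]
```

The right end is now about 4.4 mm lower, inside the limit. Release and go to the left knob.

move_arm(translation=[[0,0,0],[0,0,0],[0,0,-0.2],[0,0,-0.6],[0,0,-0.7],[0,0,-0.6],[0,0,-0.3],[0,0,0]], rotation=[[0,0,0],[0,0,0],[0,0,0],[0,0,-8.5],[0,0,-8.5],[0,0,-8.5],[0,0,-8.5],[0,0,-8.5]], gripper=[0.5,1,1,1,1,1,1,1])

```text
time: 19.05
tool_pos: [0.5694, -0.0454, 0.2027]
orientation: [-0.0, 0.934, 0.357, -0.0]
contact_force: [0.4, -0.3, -0.4]
width: 0.0855
```

```bash
python3 -c "
from h import *
go(.578,.1845,.19,1.2)"
```

```text
t 19.05 pos [ 0.5694 -0.0454  0.2027] yaw 0.7293257256852793 tilt z [-0.0001  0.0002 -1.    ] w 0.08548174041722414 F [ 0.4366 -0.2785 -0.4169] q7 -0.9935692933756795
units [ 5.3199 -5.5213  0.4233]
rot deg [ -0.0085  -0.0058 -26.9676]
```

move_arm(translation=[[0.8,-0.8,0],[0.8,-0.8,0],[0.8,-0.8,0],[0.8,-0.8,0],[0.8,-0.8,0],[0.75,-0.8,0],[0.4,-0.5,0],[0,-0.1,0]], rotation=[[0,0,0],[0,0,0],[0,0,0],[0,0,0],[0,0,0],[0,0,0],[0,0,0],[0,0,0]], gripper=[1,1,1,1,1,1,1,1])

```text
time: 19.85
tool_pos: [0.5762, 0.1823, 0.2062]
orientation: [0.001, 0.931, 0.364, 0.002]
contact_force: [-0.1, -0.2, 0.0]
width: 0.0852
```

```bash
python3 -c "
from h import *
go(.578,.1845,.128,1.2)"
```

```text
t 19.85 pos [0.5762 0.1823 0.2062] yaw 0.7459073665411828 tilt z [ 0.0039 -0.0003 -1.    ] w 0.0851731797641273 F [-0.1165 -0.1847  0.026 ] q7 -1.39349859971017
units [ 0.0852 -0.0208  2.6073]
rot deg [  0.1983  -0.1142 -26.0178]
```

move_arm(translation=[[0.1,0,0.2],[0,0,0.5],[0,0,0.5],[0,0,0.5],[0,0,0.4],[0,0,0.3],[0,0,0],[0,0,0]], rotation=[[0.2,-0.1,0],[0,0,-8],[0,0,-8],[0,0,-8],[0,0,0],[0,0,0],[0,0,0],[0,0,0]], gripper=[1,1,1,1,1,1,1,1])

```text
time: 20.65
tool_pos: [0.5812, 0.1739, 0.1306]
orientation: [0.002, 0.835, 0.55, -0.001]
contact_force: [-0.4, 0.0, 0.5]
width: 0.0854
```

```bash
python3 -c "
from h import *
go(.578,.1845,.129,1.2)"
```

```text
t 20.65 pos [0.5812 0.1739 0.1306] yaw 1.1655229299015468 tilt z [ 0.0006 -0.0036 -1.    ] w 0.08538121626776608 F [-0.351   0.0225  0.4674] q7 -1.0436129174204978
units [ 0.2833 -0.2394  0.052 ]
rot deg [ 0.1108  0.1754 -1.9752]
```

move_arm(translation=[[0.2,-0.2,0.1],[0.1,0,0.05],[0,0,0],[0,0,0],[0,0,0],[0,0,0],[0,0,0],[0,0,0]], rotation=[[0.1,0.2,0],[0,0,0],[0,0,0],[0,0,0],[0,0,0],[0,0,0],[0,0,0],[0,0,0]], gripper=[1,1,0.6,0,-0.3,-0.5,-0.5,-0.5])

```text
time: 21.45
tool_pos: [0.579, 0.1872, 0.1285]
orientation: [0.0, 0.835, 0.55, 0.002]
contact_force: [-0.6, -0.3, -0.6]
width: 0.0382
```

```bash
python3 -c "
from h import *
go(.578,.1845,.128,1.2)"
```

```text
t 21.45 pos [0.579  0.1872 0.1285] yaw 1.1644300640314114 tilt z [ 0.0028  0.0015 -1.    ] w 0.038194859084510153 F [-0.5518 -0.3482 -0.6179] q7 -1.0652831209446205
units [-0.0973  0.0038  0.0169]
rot deg [ 0.1148 -0.1394 -2.0381]
```

move_arm(translation=[[0,0,0.02],[0,0,0.02],[0,0,0.02],[0,0,0.02],[0,0,0.02],[0,0,0.02],[0,0,0.02],[0,0,0.02]], rotation=[[0,0,8.5],[0,0,8.5],[0,0,8.5],[0,0,8.5],[0,0,8.5],[0,0,8.5],[0,0,8.5],[0,0,8.5]], gripper=[-0.5,-0.5,-0.5,-0.5,-0.5,-0.5,-0.5,-0.5])

```text
time: 22.25
tool_pos: [0.5805, 0.1846, 0.1237]
orientation: [0.0, 1.0, -0.02, 0.002]
contact_force: [-1.4, -0.3, 1.3]
width: 0.0381
```

```bash
python3 -c "
from h import *
s=read_state();print(s['wrist_torque'])
p,d=grab_frame('scene');kz('scene',p,d)
go(.569,-.046,.128,1.2)"
```

```text
[-0.1829  0.4098  0.1179]
scene knob tops L,R [(np.int64(35), np.float64(0.1393559875189193)), (np.int64(51), np.float64(0.1400858542440496))] bridge top 348 [-0.0061  0.0954]
t 22.3 pos [0.5804 0.1845 0.1237] yaw -0.04832385961522574 tilt z [ 0.004  -0.0002 -1.    ] w 0.03815835176130494 F [-1.5983 -1.1486 -0.0123] q7 -2.1248234202887697
units [-0.008   7.6932 -0.1449]
rot deg [  0.1439  -0.1984 -71.5236]
```

Continue on the left in the same grip, to meet the stop.

move_arm(translation=[[0,0,0.02],[0,0,0.02],[0,0,0.02],[0,0,0.02],[0,0,0],[0,0,0],[0,0,0],[0,0,0]], rotation=[[0,0,6],[0,0,6],[0,0,6],[0,0,6],[0,0,4],[0,0,0],[0,0,0],[0,0,0]], gripper=[-0.5,-0.5,-0.5,-0.5,-0.5,-0.5,-0.5,-0.5])

```text
time: 23.1
tool_pos: [0.5862, 0.1799, 0.1235]
orientation: [0.002, 0.966, -0.258, 0.009]
contact_force: [0.1, -1.0, 1.1]
width: 0.0376
```

```bash
python3 -c "
from h import *
s=read_state();print(s['wrist_torque'])
p,d=grab_frame('scene');kz('scene',p,d)
go(.569,-.046,.128,1.2)"
```

```text
[-0.1793  0.11    0.4941]
scene knob tops L,R [(np.int64(1), np.float64(0.14020072655878227)), (np.int64(48), np.float64(0.1401745497516249))] bridge top 351 [-0.0053  0.0952]
t 23.15 pos [0.5862 0.1799 0.1235] yaw -0.5224533643606302 tilt z [ 0.0157 -0.0078 -0.9998] w 0.037783991314100936 F [ 0.5197 -1.1469 -0.1181] q7 -2.54037097919793
units [ 3.2638  6.8106 -0.1012]
rot deg [  0.8186  -0.7914 -98.686 ]
```

The left has met its stop: torque rose to 0.49 N m, the pads slid and the bridge no longer sinks. The right is about 1 mm above home. Release and cross over.

move_arm(translation=[[0,0,0],[0,0,0],[0,0,-0.2],[0,0,-0.6],[0,0,-0.7],[0,0,-0.6],[0,0,-0.3],[0,0,0]], rotation=[[0,0,0],[0,0,0],[0,0,0],[0.8,-0.8,0],[0,0,-8.5],[0,0,-8.5],[0,0,-8.5],[0,0,-8.5]], gripper=[0.5,1,1,1,1,1,1,1])

```text
time: 23.95
tool_pos: [0.5848, 0.181, 0.2002]
orientation: [-0.007, 0.999, 0.041, 0.005]
contact_force: [0.9, -1.1, 0.5]
width: 0.0852
```

```bash
python3 -c "
from h import *
p,d=grab_frame('scene');kz('scene',p,d)
go(.57,-.046,.19,.5)"
```

```text
scene knob tops L,R [(np.int64(64), np.float64(0.13881037024034237)), (np.int64(47), np.float64(0.1401297527847451))] bridge top 352 [-0.0023  0.0952]
t 24.0 pos [0.5847 0.1809 0.1998] yaw 0.09103552691896916 tilt z [ 0.0094  0.014  -0.9999] w 0.08544541767871182 F [-0.1667 -0.1886  1.3527] q7 -1.9512308289053815
units [-1.1793  7.4894  0.2173]
rot deg [ -0.6153  -0.7516 -23.4274]
```

move_arm(translation=[[-0.15,1,0],[-0.15,1,0],[-0.15,1,0],[-0.15,1,0],[-0.15,1,0],[-0.15,1,0],[-0.15,1,0],[-0.1,0.4,0]], rotation=[[-0.6,-0.7,0],[0,0,0],[0,0,0],[0,0,0],[0,0,0],[0,0,0],[0,0,0],[0,0,0]], gripper=[1,1,1,1,1,1,1,1])

```text
time: 24.8
tool_pos: [0.5681, -0.047, 0.2002]
orientation: [-0.003, 0.999, 0.036, -0.0]
contact_force: [0.5, -0.3, -0.1]
width: 0.0853
```

```bash
python3 -c "
from h import *
go(.57,-.046,.124,.5)"
```

```text
t 24.8 pos [ 0.5681 -0.047   0.2002] yaw 0.07248610632420749 tilt z [-0.001   0.0065 -1.    ] w 0.0852537037098914 F [ 0.5065 -0.2598 -0.0726] q7 -1.562472455548561
units [ 0.0668 -0.013   2.5413]
rot deg [ -0.3754  -0.0519 -24.4947]
```

move_arm(translation=[[0.05,0,0.2],[0,0.05,0.5],[0,0.05,0.5],[0,0.05,0.5],[0,0.05,0.4],[0,0.05,0.3],[0,0,0],[0,0,0]], rotation=[[-0.4,0,-8],[0,0,-8],[0,0,0],[0,0,0],[0,0,0],[0,0,0],[0,0,0],[0,0,0]], gripper=[1,1,1,1,1,1,1,1])

```text
time: 25.6
tool_pos: [0.5729, -0.0527, 0.1274]
orientation: [-0.001, 0.985, 0.173, 0.001]
contact_force: [0.4, 0.2, 0.7]
width: 0.0852
```

```bash
python3 -c "
from h import *
go(.57,-.046,.125,.4)"
```

```text
t 25.6 pos [ 0.5729 -0.0527  0.1274] yaw 0.3474200027708188 tilt z [ 0.0027  0.0017 -1.    ] w 0.0851709408294262 F [0.4462 0.2059 0.7117] q7 -1.3284221121083504
units [-0.0149 -0.2443  0.0787]
rot deg [-0.0349 -0.1776 -3.0125]
```

move_arm(translation=[[0,-0.2,0.05],[0,0,0],[0,0,0],[0,0,0],[0,0,0],[0,0,0],[0,0,0],[0,0,0]], rotation=[[0,0,0],[0,0,0],[0,0,0],[0,0,0],[0,0,0],[0,0,0],[0,0,0],[0,0,0]], gripper=[1,1,0.6,0,-0.3,-0.5,-0.5,-0.5])

```text
time: 26.4
tool_pos: [0.572, -0.0451, 0.1281]
orientation: [-0.001, 0.985, 0.173, 0.003]
contact_force: [0.5, 1.5, 0.1]
width: 0.0376
```

move_arm(translation=[[0,0,0.02],[0,0,0.02],[0,0,0.02],[0,0,0.01],[0,0,0],[0,0,0],[0,0,0],[0,0,0]], rotation=[[0,0,6],[0,0,6],[0,0,6],[0,0,6],[0,0,3],[0,0,0],[0,0,0],[0,0,0]], gripper=[-0.5,-0.5,-0.5,-0.5,-0.5,-0.5,-0.5,-0.5])

```text
time: 27.2
tool_pos: [0.572, -0.0461, 0.1267]
orientation: [-0.0, 0.998, -0.067, 0.003]
contact_force: [0.1, 1.4, 0.8]
width: 0.0375
```

```bash
python3 -c "
from h import *
s=read_state();print(s['wrist_torque'])
p,d=grab_frame('scene');kz('scene',p,d)
go(.569,-.046,.128,1.2)"
```

```text
[ 0.0406 -0.286   0.2457]
scene knob tops L,R [(np.int64(66), np.float64(0.1390684600843516)), (np.int64(19), np.float64(0.13880032075589496))] bridge top 352 [-0.0002  0.0948]
t 27.25 pos [ 0.572  -0.0461  0.1267] yaw -0.1337627061342454 tilt z [ 0.0065  0.0002 -1.    ] w 0.03778267642323919 F [ 0.5045  0.2923 -0.3203] q7 -1.766859579039532
units [-0.0982  0.011  -0.0456]
rot deg [  0.1914  -0.3513 -76.4185]
```

move_arm(translation=[[0,0,0.02],[0,0,0.02],[0,0,0.01],[0,0,0],[0,0,0],[0,0,0],[0,0,0],[0,0,0]], rotation=[[0,0,6],[0,0,6],[0,0,6],[0,0,3],[0,0,0],[0,0,0],[0,0,0],[0,0,0]], gripper=[-0.5,-0.5,-0.5,-0.5,-0.5,-0.5,-0.5,-0.5])

```text
time: 28.05
tool_pos: [0.5745, -0.0513, 0.1266]
orientation: [0.001, 0.968, -0.251, 0.006]
contact_force: [3.5, -0.6, -0.5]
width: 0.0369
```

```bash
python3 -c "
from h import *
s=read_state();print(s['wrist_torque'])
p,d=grab_frame('scene');kz('scene',p,d)
go(.569,-.046,.128,1.2)"
```

```text
[-0.0782 -0.7641 -0.1903]
scene knob tops L,R [(np.int64(67), np.float64(0.1388610985612589)), (np.int64(8), np.float64(0.138982688947624))] bridge top 356 [0.0016 0.0949]
t 28.1 pos [ 0.5744 -0.0513  0.1265] yaw -0.5067507258173407 tilt z [ 0.0119 -0.005  -0.9999] w 0.037101225859704 F [4.1489 0.4255 0.5106] q7 -2.0918081497620427
units [-0.2428 -0.0652 -0.052 ]
rot deg [  0.5691  -0.6168 -97.7876]
```

The right is on its stop too: the grip slid with no further sinking. Release, rise and back away, then do the final checks.

move_arm(translation=[[0,0,0],[0,0,0],[0,0,-0.2],[0,0,-0.6],[0,0,-0.8],[0,0,-0.8],[0,0,-0.8],[0,0,-0.8]], rotation=[[0,0,0],[0,0,0],[0,0,0],[0,0,0],[0,0,0],[0,0,0],[0,0,0],[0,0,0]], gripper=[0.5,1,1,1,1,1,1,1])

```text
time: 28.9
tool_pos: [0.5653, -0.0514, 0.2456]
orientation: [0.004, 0.968, -0.25, -0.004]
contact_force: [-0.9, -0.5, -0.5]
width: 0.0857
```

move_arm(translation=[[-0.4,0.9,-0.3],[-0.4,0.9,-0.3],[-0.4,0.9,-0.2],[-0.4,0.9,0],[-0.4,0.9,0],[-0.4,0.9,0],[-0.4,0.9,0],[0,0,0]], rotation=[[0,0,0],[0,0,0],[0,0,0],[0,0,0],[0,0,0],[0,0,0],[0,0,0],[0,0,0]], gripper=[1,1,1,1,1,1,1,1])

```text
time: 29.7
tool_pos: [0.3914, -0.1795, 0.2779]
orientation: [0.003, 0.968, -0.25, -0.004]
contact_force: [0.3, -0.2, 0.6]
width: 0.0855
```

```bash
python3 -c "
from h import *
p,d=grab_frame('scene');kz('scene',p,d);cv2.imwrite('pics/s9.png',cv2.resize(p[165:305,245:410,::-1],None,fx=4,fy=4))
p,d=grab_frame('top');kz('top',p,d);cv2.imwrite('pics/t9.png',p[:,:,::-1])
C=cloud('top',d)
m=(C[...,0]>.43)&(C[...,0]<.49)&(C[...,1]>.03)&(C[...,1]<.11)&(C[...,2]>.045)&(C[...,2]<.08);q=C[m].mean(0);a=q[:2]-[.5735,.0692];print(m.sum(),q,np.arctan2(a[1],-a[0])-.035)
print(read_state()['tool_pos'])"
```

```text
scene knob tops L,R [(np.int64(68), np.float64(0.1388382419735197)), (np.int64(51), np.float64(0.13925952646873543))] bridge top 352 [0.0019 0.0949]
top knob tops L,R [(np.int64(122), np.float64(0.13775407217925728)), (np.int64(131), np.float64(0.13835520614118588))] bridge top 765 [-0.0011  0.0943]
38 [0.4587 0.0766 0.0697] 0.02983060542365329
[ 0.3943 -0.1773  0.2779]
```

View pics/t9.png

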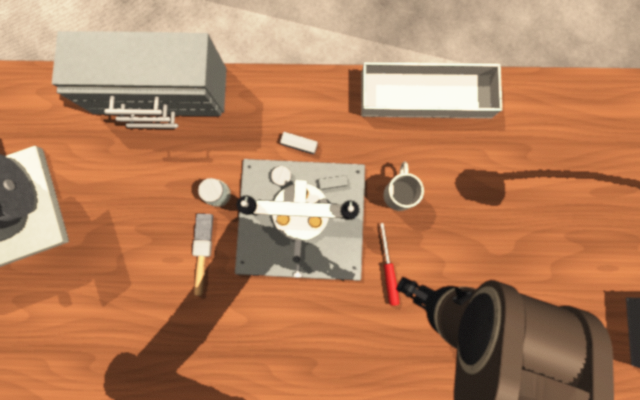

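View pics/s9.png

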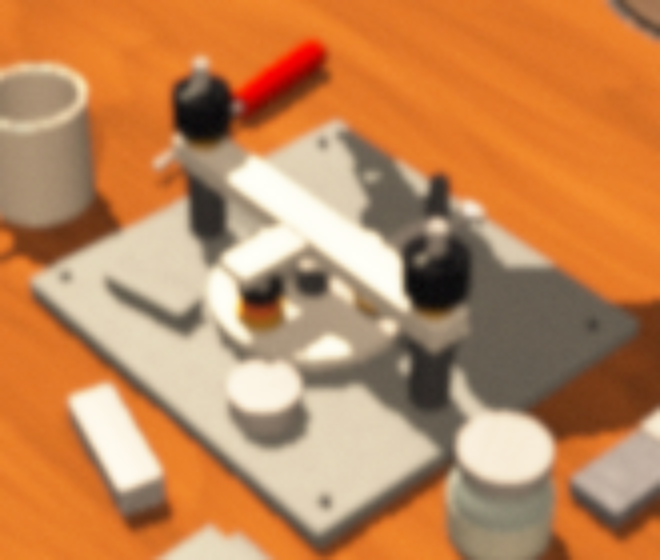

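```bash
python3 -c "
from rig import *
print(finish_job())"
```

```text
the job is handed in; nothing more can be done
None
```

I turned the stage to the index bar, then lowered the bridge onto both stop collars, and handed the job in at about 30 s of the 69 s allowed.

- **Stage:** I gripped the pin and swung the spoke round while the bridge was still up. My estimates put it about 0.02–0.03 rad off the index bar, inside the 0.06 limit. They agree on that offset, so I left it rather than nudge it again.
- **Bridge:** I turned the knobs in alternate steps of at most about 1.2 rad, in the order right, left, right, left to its stop, right to its stop. The largest tilt measured was about 4.4 mm end to end, against the 7 mm limit.
- **At the stops:** on both knobs the pads slid while the bridge stopped sinking. The last left turn also ran into clear torque. The right knob's torque reading was mixed, so its stop rests on the sliding and the heights.
- **Last heights:** knob tops read about 139 mm in the scene view and 138 mm in the top view (139 mm is home). The bridge top read 94–95 mm (95 mm is home), level within about 0.5 mm.
- **Bystanders:** they looked unmoved by eye in the last pictures; I did not measure them. The gripper was open and clear of everything.

No check failed. The one disagreement is about 1 mm between the two cameras, which is within calibration accuracy.

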